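# Screw a slack screw eye home with a sharpening steel

## Task

One of the three screw eyes on the hanging board is slack and its loop stands askew. Take the sharpening steel out of its stand, put its rod down through that loop and use it as a lever to screw the eye in clockwise until the loop lies flat like the other two, so that hooks can drop into it. Then draw the steel out and put it back upright in its stand with the guard down on the wood, leaving the things round about where they are.

Things in the scene. Friction and masses are not known exactly. Their poses are not given: they have to be found in the camera images.
- steel: Short sharpening steel, about 140 g, at first upright in the stand. Origin on its axis at the underside of the dark round guard, z towards the handle. Guard 36 mm dia, z 0 to 6 mm; round wooden handle 26 mm dia, z 6 to 72; rod 12 mm dia from z 0 to -70, then tapering to 7 mm at the tip, z = -105.
- steel_tip (a point): The tip of the steel's rod, 105 mm below the guard's underside; axes as the steel's.
- stand: Dark wooden block 74x74x115 mm, fixed; origin at the centre of its underside, z up. A vertical through-bore of 24 mm in the middle of its top takes the steel's rod; the guard rests flat on the top, 115 mm up, and keeps the steel upright.
- rack: Upright wooden board, fixed, 18 mm thick (x), 340 wide (y), 188 high, on an 18 mm high foot from x = -15 to 105 mm. Origin under the middle of the board, z up, x from front to back (away from the robot); front face at x = -9 mm. Three equal thick-looped screw eyes stick out of the front face in a row, 100 mm apart, 150 mm above the worktop; any one may be the slack one.
- slack_loop (a point): Centre of the slack eye's loop; turns with it. x: screw axis, into the board; z: axis of the hole (up when the loop lies flat; its upper end leans 40 to 47 deg to the robot's left at the start). Round loop 27 mm outside, hole 16 mm, 12 mm long; centre 34 mm before the board's face, 150 mm up. A 12 mm rod in it has about 21 deg of play either way before it turns the eye.
- slack_eye (a joint): Turn of the slack eye (rad): 0 = loop flat like the other two, negative = slack; it grows as the eye is screwed in clockwise as seen from the robot (the loop's upper side goes to the right). About -0.82 to -0.70 at the start; a firm stop at +0.06. Stiff (about 0.1 N m) and stays where it is left.
- tight_loop_a (a point): Centre of the loop of a tight eye, same form and size; z is the hole's axis (straight up: this loop lies flat). Fixed.
- tight_loop_b (a point): Centre of the loop of the other tight eye; the same. Fixed.
- salt_shaker: Bystander, loose: glass salt shaker with a grey perforated cap, 44 dia x 90 mm; origin at its underside.
- matchbox: Bystander, loose: small yellow matchbox, 36x54x15 mm; origin at its underside.
- lemon: Bystander, loose: a lemon, 58x75x55 mm; origin at its underside.
- teal_pot: Bystander, loose: little round pot with a wooden lid, 66 dia x 52 mm; origin at its underside.
- mug_tea: Bystander, loose: white mug with a small leaf pattern, 92x127x95 mm; origin at its underside.
- honey_jar: Bystander, loose: glass jar with a red lid, 65 dia x 100 mm; origin at its underside.
- tin_tomato: Bystander, loose: food tin, 75 dia x 110 mm; origin at its underside.

How it is judged:
On the way, in this order (a step that is already met when the one before it is completed fails the run):
1. the steel's rod is through the slack eye's loop from above, its tip at least 18 mm past the loop (z of steel_tip in the frame of slack_loop between -0.09 and -0.018 m and y of steel_tip in the frame of slack_loop between -0.02 and 0.02 m and x of steel_tip in the frame of slack_loop between -0.015 and 0.015 m and z of steel in the frame of slack_loop above 0.015 m), for 0.2 s.
2. the eye is turned to within 9 degrees of flat with the rod still through its loop (value of joint slack_eye above -0.155 rad and z of steel_tip in the frame of slack_loop between -0.1 and -0.008 m and y of steel_tip in the frame of slack_loop between -0.045 and 0.045 m and x of steel_tip in the frame of slack_loop between -0.02 and 0.02 m and z of steel in the frame of slack_loop above 0.01 m), for 0.1 s.
At the end, for the whole second after the job is handed in: The slack eye's loop lies flat to within 10 degrees; the steel stands upright (within 4 degrees) and at rest in its stand, guard down on the wood to within 4 mm (value of joint slack_eye between -0.175 and 0.12 rad and z of steel in the frame of stand between 0.111 and 0.119 m and horizontal distance between steel and stand below 0.009 m and angle between steel's own z axis and vertical below 0.07 rad and linear speed of steel below 0.02 m/s); the robot touches nothing.
It fails at once if a bystander is moved more than 30 mm (distance of any of salt_shaker, matchbox, lemon, teal_pot, mug_tea, honey_jar, tin_tomato from where it was at the start of the episode above 0.03 m).
It also fails if it takes over 70 s, if anything falls off the work surface, if the arm or the gripper's body presses on something with over 40 N, if the wrist force passes 120 N, or if a joint passes its speed limit or range.

## Robot

A 7-joint arm with a two-finger parallel gripper is mounted at the origin on a cart in front of the work surface, level with it; the furniture and walls round the work are solid. World frame = base frame: x ahead of the robot, y to its left, z up, the work surface at z = 0. Lengths are in m, angles in rad, forces in N, time in s.
With the tool pointing down it reaches from about 0.425 to 0.95 m from the base axis. Payload 4.7 kg.
Tool frame: the origin (TCP) lies midway between the tips of the shut fingers; the grasp point (between the pads) lies 19 mm behind it (bot.grip_depth is the distance from the TCP to the grasp point, in m); z points along the fingers, y is the line along which they close (so a half turn about z gives the same grasp; the last joint's range is limited). The gripper opens to 87 mm and grips with 3 to 60 N. Pads are 19 mm wide; open, the fingers measure 117 mm over their backs; the gripper's body (75 mm by 190 mm) begins 51 mm behind the grasp point.
Start: joints at [-1.331, 0.469, -0.049, 1.532, 0.024, 1.141, -0.082], TCP at [0.179, 0.651, 0.223] pointing down, gripper open.
Joint ranges: [-2.59, 2.59], [-0.33, 1.99], [-1.39, 1.29], [0.1, 2.45], [-1.04, 4.18], [0.21, 1.99], [-2.66, 2.66]. Speed limits (rad/s): [2.57, 2.57, 3.14, 3.14, 3.14, 3.14, 3.14].

## Interface

Orientations are given as a 3x3 rotation matrix whose columns are the frame's x, y, z axes.
In Python, from plant import bot, imaging gives the robot as it stands (bot), with the cameras (imaging).
- The arm moves only by the shell command python3 nudge.py 'ROWS'. ROWS is rows parted by semicolons, their numbers by spaces, 1 to 20 of them, each of 7 numbers: a rotation vector rx, ry, rz in rad, then dx, dy, dz in m, then the opening from 0.0 (shut) to 1.0 (fully open); each row is the pose to reach, as a shift and turn from the pose commanded when the command began, along the tool's axes at that moment; what a row does not reach only later rows make up. A row lasts 1/10 s, in which the tool goes at most 0.05 m and 0.15 rad, less where a joint would pass 70% of its speed; a pose out of reach is approached as far as the arm can. The fingers move at their own pace and stop on an object; the grip force is fixed at half the most. Time passes only in rows, so rows that do not move let the fingers close. It prints the time, the measured TCP pose, the force, the opening and the grip force at its end.
- bot.state(): the state, without advancing time (a new reading comes with each control period).
- imaging.read_camera(name): name is "scene" or "top" or "wrist"; returns a dict with "image" (384x512x3 uint8, red, green, blue), "intrinsics" (3x3 intrinsics, pixels), "R" (3x3) and "t" (3): a world point X has camera coordinates R X + t. Camera axes: x right, y down, z forward; pixel columns grow to the right and rows downward; lengths in m; the calibration is good to about 2 mm. The wrist camera is an equidistant fisheye: a pixel r from the principal point sees the ray r / f radians off the axis. A picture is of the moment at which its call begins. There is no depth.
- bot.sign_off(): hands the job in; it is judged then, once.
The state is a dict: "t": time; "q": joint angles; "dq": joint speeds; "joint_efforts": joint torques, N m; "position": TCP position; "tool_rot": TCP orientation; "force": force on the tool from outside, world axes, zero at the start; "torque": the same for the moment, N m; "grip_width": opening from 0.0 (shut) to 1.0 (fully open); "grasp_force": force on a finger pad.
Only numpy, scipy, OpenCV 4.12 (cv2) and the standard library are available. Lean on these libraries where they do the work, as an engineer would, in place of code of your own. Each camera call takes 0.05 s, during which the arm holds its last target. There are 200 camera calls.

## Working session

There is one attempt and no reset: what is moved stays moved. The work goes in short steps, Python scripts to look and compute and a shell command to move; the robot and the scene stay as the last step left them, time stands still between calls to the robot, and variables do not carry over. Pictures are saved under pics/ and viewed, at most 14 in all, crops included, and the job is handed in when it is done.

```bash
ls; mkdir -p pics; python3 - <<'E'
from plant import bot, imaging
import cv2,numpy as np
for n in("scene","top"):
    c=imaging.read_camera(n);cv2.imwrite(f"pics/{n}0.png",c["image"][...,::-1]);np.savez(f"pics/{n}0.npz",**c)
    print(n,c["intrinsics"].tolist(),(-c["R"].T@c["t"]).round(3),c["R"].round(3).tolist())
s=bot.state();print(s["position"],s["tool_rot"],s["t"])
E
```

```text
nudge.py
pics
plant.py
scene [[411.7487084134556, 0.0, 251.89683154662998], [0.0, 411.7487084134556, 186.97829510904737], [0.0, 0.0, 1.0]] [-0.192  1.092  0.809] [[-0.82, -0.571, 0.021], [-0.286, 0.379, -0.88], [0.495, -0.728, -0.475]]
top [[440.1208696538225, 0.0, 248.15751402677952], [0.0, 440.1208696538225, 199.72172265984761], [0.0, 0.0, 1.0]] [0.368 0.023 1.37 ] [[0.024, -1.0, -0.0], [-0.99, -0.024, -0.142], [0.142, 0.004, -0.99]]
[0.17910199 0.65025776 0.22161547] [[-9.64105743e-01  2.65518307e-01 -3.81863089e-04]
 [ 2.65518570e-01  9.64104277e-01 -1.68296658e-03]
 [-7.87025991e-05 -1.72394949e-03 -9.99998511e-01]] 0.1
```

View pics/scene0.png

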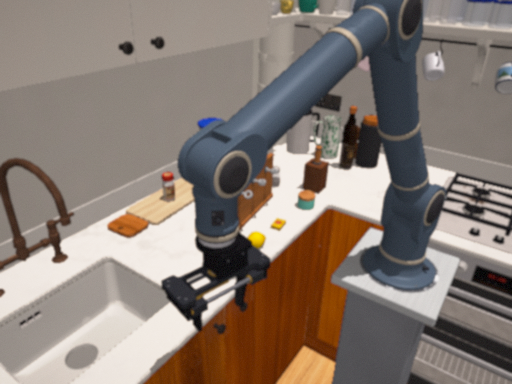

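View pics/top0.png

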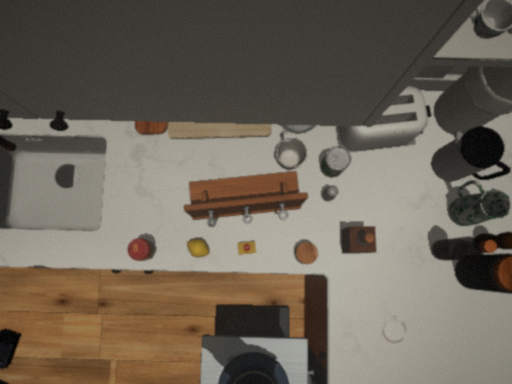

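The scene view is half blocked by the arm. In it the rack is at about (255,190) and the stand with the steel at about (317,175). In the top view the board is at about (245,205), the eyes are at about (212,218), (247,214) and (283,210), and the stand and steel are at about (360,238). I'll enlarge this area.

```bash
cat > h.py <<'E'
import numpy as np,cv2
from plant import bot, imaging
def ray(c,u,v):
    K=c["intrinsics"];d=np.array([(u-K[0,2])/K[0,0],(v-K[1,2])/K[1,1],1.]);R=c["R"]
    return -R.T@c["t"],R.T@d
def onz(c,u,v,z):
    o,d=ray(c,u,v);return o+d*(z-o[2])/d[2]
def proj(c,X):
    p=c["R"]@np.asarray(X)+c["t"];p=c["intrinsics"]@p;return p[:2]/p[2]
def fish(c,X):
    p=c["R"]@np.asarray(X)+c["t"];K=c["intrinsics"];th=np.arctan2(np.hypot(p[0],p[1]),p[2]);a=np.arctan2(p[1],p[0])
    return np.array([K[0,2]+K[0,0]*th*np.cos(a),K[1,2]+K[1,1]*th*np.sin(a)])
def fray(c,u,v):
    K=c["intrinsics"];x=(u-K[0,2])/K[0,0];y=(v-K[1,2])/K[1,1];th=np.hypot(x,y)
    d=np.array([x/th*np.sin(th),y/th*np.sin(th),np.cos(th)]) if th>0 else np.array([0,0,1.])
    return -c["R"].T@c["t"],c["R"].T@d
def tri(r1,r2):
    (o1,d1),(o2,d2)=r1,r2;A=np.c_[d1,-d2];s=np.linalg.lstsq(A,o2-o1,rcond=None)[0]
    a,b=o1+s[0]*d1,o2+s[1]*d2;return (a+b)/2,np.linalg.norm(a-b)
E
python3 - <<'E'
from h import *
c=dict(np.load("pics/top0.npz"))
im=c["image"][170:270,180:380,::-1]
cv2.imwrite("pics/topc.png",np.clip(1.6*cv2.resize(im,(800,400),interpolation=cv2.INTER_CUBIC).astype(float),0,255).astype(np.uint8))
for p in [(212,218),(247,214),(283,210)]:print("eye",onz(c,*p,.15).round(3))
print("stand top",onz(c,354,238,.115).round(3),"handle top",onz(c,368,238,.187).round(3))
E
```

```text
eye [0.49  0.127 0.15 ]
eye [0.503 0.03  0.15 ]
eye [ 0.517 -0.07   0.15 ]
stand top [ 0.446 -0.276  0.115] handle top [ 0.442 -0.297  0.187]
```

View pics/topc.png

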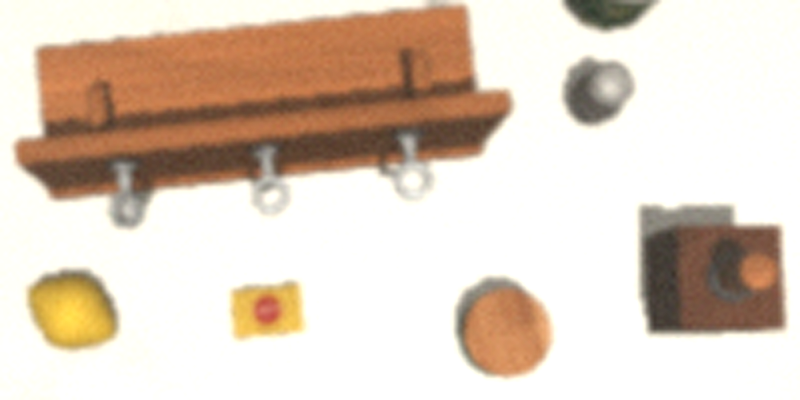

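```bash
cat >> h.py <<'E'
from scipy.spatial.transform import Rotation as Ro
def go(pos,R):
    s=bot.state();T=s["tool_rot"];print("rows:",np.r_[Ro.from_matrix(T.T@R).as_rotvec(),T.T@(np.asarray(pos)-s["position"])].round(4))
def rackR(l,r):  # rack frame from two points left,right
    y=np.array(l)-r;y[2]=0;y/=np.linalg.norm(y);return np.c_[[y[1],-y[0],0],y,[0,0,1.]]
E
python3 - <<'E'
from h import *
c=dict(np.load("pics/top0.npz"))
e=[onz(c,180+u/4,170+v/4,.15) for u,v in[(128,208),(270,193),(412,178)]]
for p in e:print(p.round(4))
R=rackR(e[1],e[2]);print(R,rackR(e[0],e[1])[:,0])
print("stand",onz(c,363,239.5,.115),"handle",onz(c,369.2,237.7,.187))
T=np.c_[-R[:,0],R[:,1],[0,0,-1]]
go([.45,.2,.36],T)
E
```

```text
[0.4784 0.1266 0.15  ]
[0.4912 0.0281 0.15  ]
[ 0.5041 -0.0706  0.15  ]
[[ 0.99159329 -0.12939378  0.        ]
 [ 0.12939378  0.99159329  0.        ]
 [ 0.          0.          1.        ]] [0.99159329 0.12939378 0.        ]
stand [ 0.4419835  -0.30166881  0.115     ] handle [ 0.44294993 -0.29975559  0.187     ]
rows: [-1.700e-03 -3.000e-04 -3.985e-01 -3.807e-01 -3.624e-01 -1.377e-01]
```

```bash
python3 nudge.py '-0.001 0 -0.3985 -0.38 -0.362 -0.1377 1;-0.001 0 -0.3985 -0.38 -0.362 -0.1377 1;-0.001 0 -0.3985 -0.38 -0.362 -0.1377 1;-0.001 0 -0.3985 -0.38 -0.362 -0.1377 1;-0.001 0 -0.3985 -0.38 -0.362 -0.1377 1;-0.001 0 -0.3985 -0.38 -0.362 -0.1377 1;-0.001 0 -0.3985 -0.38 -0.362 -0.1377 1;-0.001 0 -0.3985 -0.38 -0.362 -0.1377 1;-0.001 0 -0.3985 -0.38 -0.362 -0.1377 1;-0.001 0 -0.3985 -0.38 -0.362 -0.1377 1;-0.001 0 -0.3985 -0.38 -0.362 -0.1377 1;-0.001 0 -0.3985 -0.38 -0.362 -0.1377 1;-0.001 0 -0.3985 -0.38 -0.362 -0.1377 1;-0.001 0 -0.3985 -0.38 -0.362 -0.1377 1'; python3 - <<'E'
from h import *
c=imaging.read_camera("wrist");np.savez("pics/w1.npz",**c);cv2.imwrite("pics/w1.png",c["image"][...,::-1])
print(c["intrinsics"],(-c["R"].T@c["t"]),c["R"])
print([fish(c,p).round(1) for p in([.4784,.1266,.15],[.4912,.0281,.15],[.5041,-.0706,.15],[.442,-.3,.187])])
s=bot.state();R=rackR([.4784,.1266,.15],[.5041,-.0706,.15]);go([.4425,-.30,.33],np.c_[-R[:,0],R[:,1],[0,0,-1]])
E
```

```text
t: 1.5
position: [0.4485, 0.2021, 0.3596]
tool_rot: [[-0.991, -0.132, -0.001], [-0.132, 0.991, 0.001], [0.001, 0.001, -1.0]]
force: [0.2, 1.5, -0.1]
grip_width: 1.002
grasp_force: 0.0
[[297.31863964   0.         254.04238184]
 [  0.         297.31863964 188.93559985]
 [  0.           0.           1.        ]] [0.37694317 0.19240432 0.52243625] [[-1.32244515e-01  9.91217012e-01  4.72094479e-04]
 [ 9.57085578e-01  1.27566889e-01  2.60218919e-01]
 [ 2.57873196e-01  3.48643595e-02 -9.65549528e-01]]
[array([193.8, 182.7]), array([124.7, 182.7]), array([ 67.6, 183.1]), array([-38.9, 137.1])]
rows: [ 0.0009 -0.0013  0.0031  0.0722 -0.4971  0.0292]
```

View pics/w1.png

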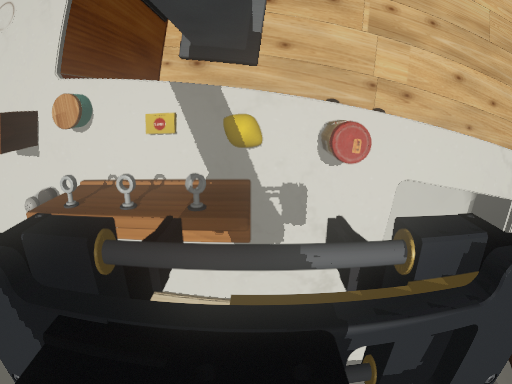

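The wrist view shows the loops at (196,183), (125,184) and (69,184), within 2 px of the top-camera prediction. The leftmost eye (y≈0.127), at (196,183), is the askew one. Next I go over the stand.

```bash
python3 nudge.py '0 0 0 0.072 -0.497 0.029 1;0 0 0 0.072 -0.497 0.029 1;0 0 0 0.072 -0.497 0.029 1;0 0 0 0.072 -0.497 0.029 1;0 0 0 0.072 -0.497 0.029 1;0 0 0 0.072 -0.497 0.029 1;0 0 0 0.072 -0.497 0.029 1;0 0 0 0.072 -0.497 0.029 1;0 0 0 0.072 -0.497 0.029 1;0 0 0 0.072 -0.497 0.029 1;0 0 0 0.072 -0.497 0.029 1;0 0 0 0.072 -0.497 0.029 1;0 0 0 0.072 -0.497 0.029 1;0 0 0 0.072 -0.497 0.029 1'; python3 - <<'E'
from h import *
c=imaging.read_camera("wrist");np.savez("pics/w2.npz",**c);cv2.imwrite("pics/w2.png",c["image"][...,::-1])
d=imaging.read_camera("scene");np.savez("pics/s2.npz",**d);cv2.imwrite("pics/s2.png",cv2.resize(d["image"][130:250,180:340,::-1],(800,600),interpolation=cv2.INTER_CUBIC))
print("guard,handletop",fish(c,[.4425,-.3,.121]),fish(c,[.4425,-.3,.187]))
print("scene",proj(d,[.4425,-.3,.187]),[proj(d,p) for p in([.4784,.1266,.15],[.4912,.0281,.15],[.5041,-.0706,.15])])
E
```

```text
t: 2.95
position: [0.4433, -0.2989, 0.3305]
tool_rot: [[-0.991, -0.133, 0.0], [-0.133, 0.991, 0.002], [-0.0, 0.002, -1.0]]
force: [0.3, 0.3, -0.8]
grip_width: 0.998
grasp_force: 0.0
guard,handletop [253.07835385 166.60712677] [252.97526779 178.38080326]
scene [318.44442298 145.99145295] [array([248.30403229, 193.82915115]), array([261.72620955, 181.61256552]), array([273.76093325, 170.63778428])]
```

View pics/w2.png

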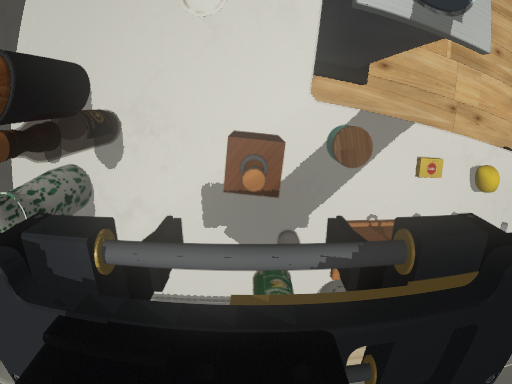

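View pics/s2.png

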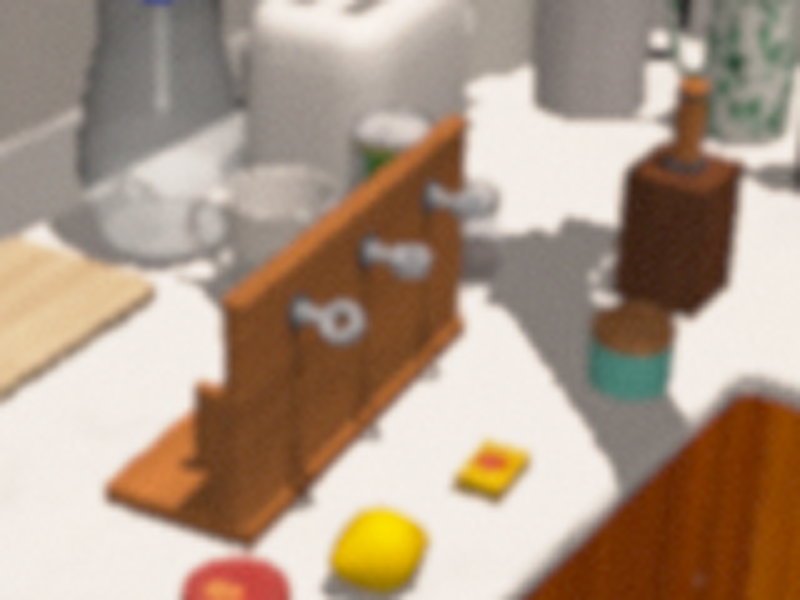

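The wrist view shows the handle top at about (254,180) and the guard at about (254,164). The scene crop has the slack loop at about (342,322), i.e. full-frame (248.4,194.4), matching the prediction. I'll refine both by triangulation.

```bash
python3 - <<'E'
from h import *
w1,c,d,t=[dict(np.load(f"pics/{n}.npz")) for n in("w1","w2","s2","top0")]
hsv=cv2.cvtColor(c["image"],cv2.COLOR_RGB2HSV);roi=np.zeros(hsv.shape[:2],bool);roi[150:200,225:285]=1
print(hsv[180,254],hsv[185,235],hsv[164,254])
m=(roi&(hsv[...,2]>140)&(hsv[...,1]>90)).astype(np.uint8)
n,l,st,ce=cv2.connectedComponentsWithStats(m);i=1+np.argmax(st[1:,4]);(u,v),r=cv2.minEnclosingCircle(np.argwhere(l==i)[:,::-1].astype(np.float32));print(st[i],ce[i],u,v,r)
ht=(*fray(c,*ce[i]),)
# handle top: ray to z=.187
o,e=ht;print("handle@.187",o+e*(.187-o[2])/e[2])
print("tri handle top w2/top",tri(ht,ray(t,369.2,237.7)))
L=[fray(w1,196,183),ray(d,248.4,194.4),ray(t,212,222)]
for a,b in((0,1),(0,2),(1,2)):print("loop",tri(L[a],L[b]))
M=[fray(w1,69,184),ray(t,283,214.5),ray(d,180+482/5,130+201/5)]
for a,b in((0,1),(0,2)):print("right loop",tri(M[a],M[b]))
E
```

```text
[ 14 139 161] [ 12 121 114] [ 13 118 102]
[243 169  22  22 380] [253.39736842 179.45      ] 253.45237731933594 179.4761962890625 11.030489921569824
handle@.187 [ 0.44359238 -0.29940226  0.187     ]
tri handle top w2/top (array([ 0.44300001, -0.29936765,  0.18879496]), np.float64(0.00037842382083779375))
loop (array([0.4776372 , 0.12898485, 0.14943046]), np.float64(0.002198043928706436))
loop (array([0.47983139, 0.12776168, 0.14217773]), np.float64(0.0018357459263439193))
loop (array([0.47831907, 0.126587  , 0.14792851]), np.float64(0.000558175685923793))
right loop (array([ 0.50537528, -0.07048972,  0.14686834]), np.float64(0.0019686509669946555))
right loop (array([ 0.49924539, -0.06931028,  0.15337639]), np.float64(0.012044887615167327))
```

```bash
python3 nudge.py '0 0 0 0 -0.0005 0.05 1;0 0 0 0 -0.0005 0.1 1;0 0 0 0 -0.0005 0.15 1;0 0 0 0 -0.0005 0.175 1;0 0 0 0 -0.0005 0.192 1;0 0 0 0 -0.0005 0.192 1;0 0 0 0 -0.0005 0.192 1;0 0 0 0 -0.0005 0.192 0;0 0 0 0 -0.0005 0.192 0;0 0 0 0 -0.0005 0.192 0;0 0 0 0 -0.0005 0.192 0;0 0 0 0 -0.0005 0.192 0;0 0 0 0 -0.0005 0.192 0;0 0 0 0 -0.0005 0.192 0;0 0 0 0 -0.0005 0.192 0;0 0 0 0 -0.0005 0.192 0'
```

```text
t: 4.65
position: [0.4424, -0.3013, 0.1386]
tool_rot: [[-0.992, -0.129, -0.0], [-0.129, 0.992, 0.001], [0.0, 0.001, -1.0]]
force: [0.4, 0.1, 0.2]
grip_width: 0.296
grasp_force: 30.0
```

```bash
cat >> h.py <<'E'
C=np.array([.478,.127,.150]);yL=np.array([-.1294,.9916,0]);up=np.array([0,0,1.]);O=.0236
def lev(th,d):  # tool pose: steel leaning left by th, steel origin d above loop centre along the rod
    a=np.cos(th)*up+np.sin(th)*yL;y=np.cos(th)*yL-np.sin(th)*up
    return C+(d+O)*a,np.c_[np.cross(y,-a),y,-a]
E
python3 nudge.py '0 0 0 0 0 -0.03 0;0 0 0 0 0 -0.08 0;0 0 0 0 0 -0.13 0;0 0 0 0 0 -0.18 0;0 0 0 0 0 -0.23 0;0 0 0 0 0 -0.25 0;0 0 0 0 0 -0.25 0'
python3 - <<'E'
from h import *
print(lev(.66,.17));go(*lev(.66,.17));print(bot.state()["q"])
E
```

```text
t: 5.35
position: [0.4434, -0.303, 0.3919]
tool_rot: [[-0.992, -0.129, 0.006], [-0.129, 0.992, -0.001], [-0.006, -0.002, -1.0]]
force: [-0.4, -0.6, -1.8]
grip_width: 0.292
grasp_force: 30.0
(array([0.46264029, 0.24470235, 0.3029425 ]), array([[-0.9916    , -0.10222499,  0.07933732],
       [-0.1294    ,  0.7833563 , -0.60796667],
       [ 0.        , -0.61311685, -0.78999223]]))
rows: [ 0.6577  0.0058 -0.0021 -0.0894  0.5408  0.0882]
[-0.08722848  0.13834729  0.70401255  1.64090038 -0.09328871  1.38970811
  2.32877138]
```

```bash
python3 nudge.py '0 0 0 -0.01 0.05 0 0;0 0 0 -0.02 0.1 0 0;0 0 0 -0.03 0.15 0 0;0 0 0 -0.04 0.2 0 0;0.1 0 0 -0.05 0.25 0 0;0.2 0 0 -0.06 0.3 0 0;0.3 0 0 -0.07 0.35 0 0;0.4 0 0 -0.08 0.4 0 0;0.5 0 0 -0.089 0.45 0 0;0.6 0.006 -0.002 -0.089 0.5 0.03 0;0.658 0.006 -0.002 -0.089 0.541 0.06 0;0.658 0.006 -0.002 -0.089 0.541 0.088 0;0.658 0.006 -0.002 -0.089 0.541 0.088 0;0.658 0.006 -0.002 -0.089 0.541 0.088 0;0.658 0.006 -0.002 -0.089 0.541 0.088 0'
python3 - <<'E'
from h import *
print(bot.state()["q"]);go(*lev(.66,.17))
c=imaging.read_camera("scene");np.savez("pics/s3.npz",**c);cv2.imwrite("pics/s3.png",cv2.resize(c["image"][120:240,170:330,::-1],(800,600),interpolation=cv2.INTER_CUBIC))
w=imaging.read_camera("wrist");np.savez("pics/w3.npz",**w);cv2.imwrite("pics/w3.png",w["image"][...,::-1])
P,R=lev(.66,.065);tip=C+.065*-R[:,2]
print("tip exp scene",proj(c,tip)-[170,120],proj(c,C)-[170,120],"wrist",fish(w,tip),fish(w,C))
E
```

```text
t: 6.85
position: [0.4617, 0.2444, 0.3029]
tool_rot: [[-0.992, -0.102, 0.074], [-0.126, 0.785, -0.606], [0.004, -0.61, -0.792]]
force: [0.8, -0.3, -0.9]
grip_width: 0.29
grasp_force: 30.0
[-0.89496075  0.36115929  0.05989079  1.66357473  0.45901741  1.58053603
  0.75867329]
rows: [ 0.0034 -0.0051 -0.0004 -0.0009  0.0001 -0.0002]
tip exp scene [72.6714735  65.04835627] [78.33317741 73.91300771] wrist [254.22729026 183.99347696] [253.99031038 171.19207704]
```

View pics/s3.png

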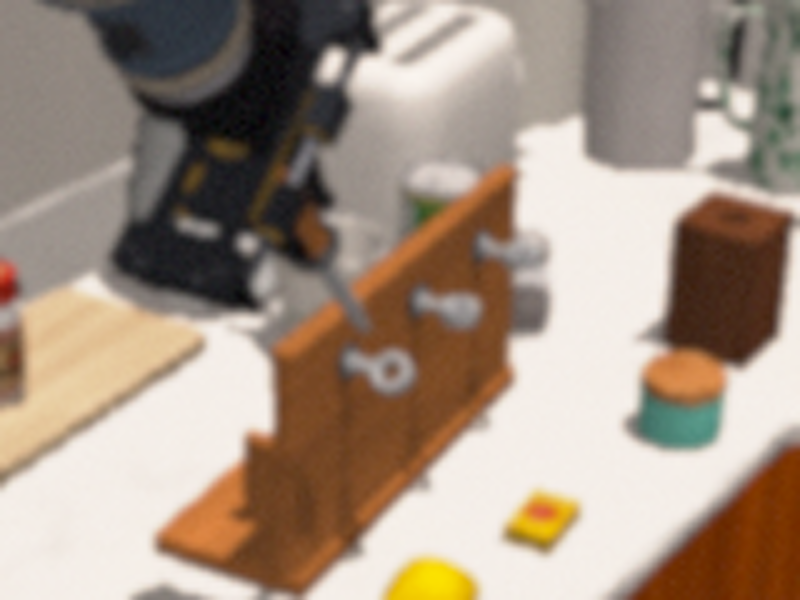

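View pics/w3.png

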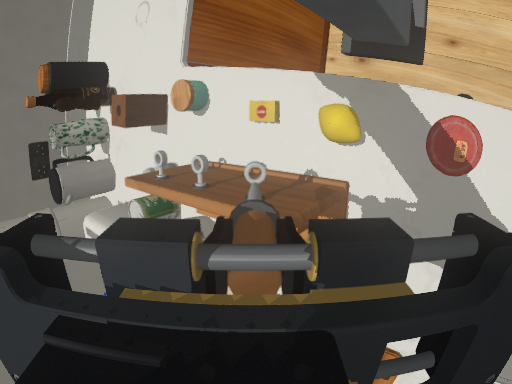

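The scene crop shows the tip at about (368,328), expected (363,325), and the loop hole at about (390,370), as predicted. The wrist view has the loop at about (256,173), against (254,171) predicted. I'll enlarge the tip and loop.

```bash
python3 - <<'E'
from h import *
w=dict(np.load("pics/w3.npz"));a=cv2.resize(w["image"][150:225,205:305,::-1],(800,600),interpolation=cv2.INTER_CUBIC);cv2.imwrite("pics/w3c.png",a)
E
```

```text
(no output)
```

View pics/w3c.png

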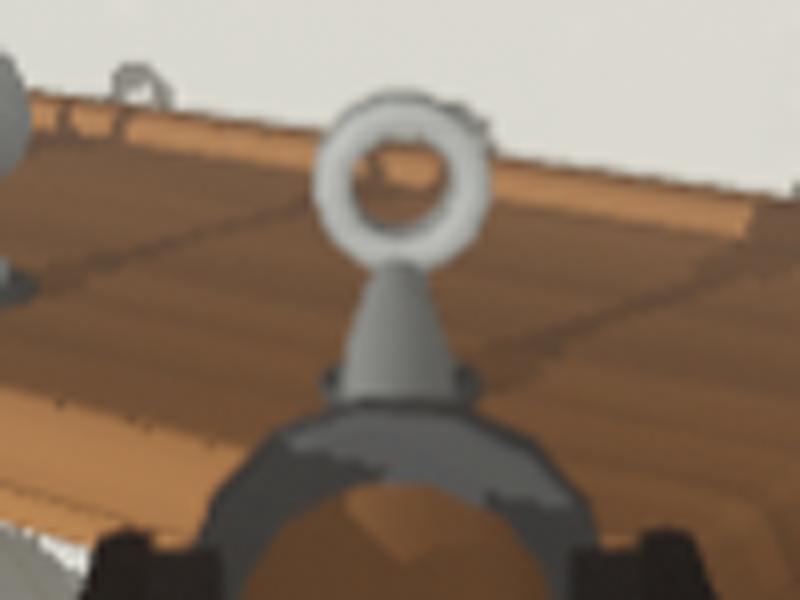

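Measured against each other in this crop, the tip end is at about (400,265) and the loop centre at about (403,180). That puts the rod's line within about 1 mm of the hole, against 4.5 mm clearance at the tip and 2 mm at full diameter. I'll insert it.

```bash
python3 nudge.py '0 0 0 0 0.0005 0.03 0;0 0 0 0 0.0005 0.05 0;0 0 0 0 0.0005 0.06 0;0 0 0 0 0.0005 0.07 0;0 0 0 0 0.0005 0.08 0;0 0 0 0 0.0005 0.08 0;0 0 0 0 0.0005 0.08 0'
python3 - <<'E'
from h import *
go(*lev(.66,.06));s=bot.state();print(s["force"],s["torque"])
E
```

```text
t: 7.65
position: [0.4668, 0.1985, 0.2379]
tool_rot: [[-0.992, -0.106, 0.075], [-0.13, 0.785, -0.606], [0.005, -0.61, -0.792]]
force: [0.3, 0.8, -1.8]
grip_width: 0.298
grasp_force: 30.0
rows: [ 0.0036 -0.0042  0.0034 -0.002  -0.0034  0.0302]
[ 0.30509532  0.76402228 -1.81407816] [0.92431706 0.11605418 0.0081896 ]
```

```bash
python3 nudge.py '0 0 0 0 0 0.008 0;0 0 0 0 0 0.016 0;0 0 0 0 0 0.024 0;0 0 0 0 0 0.03 0;0 0 0 0 0 0.03 0;0 0 0 0 0 0.03 0'
python3 - <<'E'
from h import *
c=imaging.read_camera("scene");np.savez("pics/s4.npz",**c);a=cv2.resize(c["image"][170:230,200:280,::-1],(600,450),interpolation=cv2.INTER_CUBIC)
w=imaging.read_camera("wrist");b=cv2.resize(w["image"][140:215,225:275,::-1],(200,300),interpolation=cv2.INTER_CUBIC);a=cv2.copyMakeBorder(a,0,0,0,200,0);a[:300,600:]=b;cv2.imwrite("pics/s4.png",a)
s=bot.state();print(s["force"],s["torque"],s["q"]);P,R=s["position"],s["tool_rot"]
for th in(.3,0,-.2,-.35,-.42): print(th,end=" ");go(*lev(th,.06))
E
```

```text
t: 8.25
position: [0.4689, 0.1796, 0.2138]
tool_rot: [[-0.992, -0.106, 0.074], [-0.129, 0.784, -0.607], [0.006, -0.611, -0.791]]
force: [1.2, 0.1, -1.3]
grip_width: 0.291
grasp_force: 30.0
[ 1.73275921 -0.92288146 -0.87852553] [ 0.49204304 -0.19969876  0.12610723] [-0.82883754  0.38830003  0.07987328  1.84895263  0.50015273  1.3558288
  0.73118844]
0.3 rows: [-0.3573 -0.0053  0.0026 -0.0021 -0.0326  0.0051]
0 rows: [-0.6573 -0.0057  0.0018 -0.0021 -0.0544  0.0172]
-0.2 rows: [-0.8573 -0.006   0.0012 -0.0021 -0.0665  0.0287]
-0.35 rows: [-1.0073e+00 -6.1000e-03  8.0000e-04 -2.1000e-03 -7.4000e-02  3.8800e-02]
-0.42 rows: [-1.0773e+00 -6.2000e-03  5.0000e-04 -2.1000e-03 -7.6900e-02  4.3800e-02]
```

View pics/s4.png

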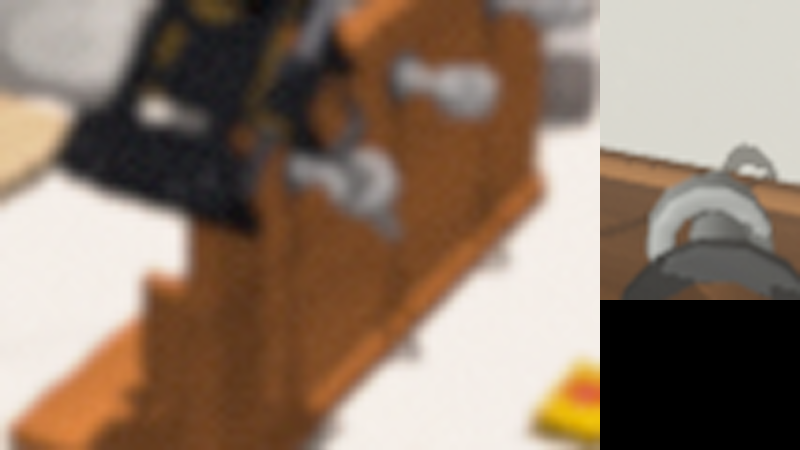

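The tip shows below the loop at about (390,225), and the wrist inset shows the rod through the hole. Now I swing it to the right about the loop centre.

```bash
python3 nudge.py '-0.065 0 0 0 -0.006 0 0;-0.13 0 0 0 -0.012 0.001 0;-0.195 0 0 0 -0.018 0.002 0;-0.26 0 0 0 -0.0235 0.003 0;-0.325 0 0 0 -0.0285 0.0045 0;-0.39 0 0 0 -0.034 0.0065 0;-0.455 0 0 0 -0.039 0.0085 0;-0.52 0 0 0 -0.044 0.011 0;-0.585 0 0 0 -0.0485 0.014 0;-0.66 0 0 0 -0.0535 0.0175 0;-0.66 0 0 0 -0.0535 0.0175 0;-0.66 0 0 0 -0.0535 0.0175 0'
python3 - <<'E'
from h import *
s=bot.state();print(s["force"],s["torque"],s["q"]);go(*lev(0,.06));go(*lev(-.42,.06))
E
```

```text
t: 9.55
position: [0.4757, 0.1281, 0.233]
tool_rot: [[-0.991, -0.13, -0.006], [-0.13, 0.992, 0.002], [0.006, 0.002, -1.0]]
force: [0.4, 1.3, -0.2]
grip_width: 0.29
grasp_force: 30.0
[ 0.37387465  1.27293832 -0.2336846 ] [0.30661104 0.00053211 0.01565876] [-0.43338616  0.16088977  0.09834483  1.94388278 -0.02230782  1.04278318
  1.37626171]
rows: [ 0.0024 -0.0057  0.0007 -0.0022 -0.0014 -0.0006]
rows: [-0.4176 -0.0058 -0.0005 -0.0022 -0.0355  0.0065]
```

```bash
python3 nudge.py '-0.06 0 0 0 -0.0055 0 0;-0.12 0 0 0 -0.011 0.0005 0;-0.18 0 0 0 -0.016 0.0015 0;-0.24 0 0 0 -0.021 0.0025 0;-0.3 0 0 0 -0.026 0.004 0;-0.37 0 0 0 -0.0315 0.0055 0;-0.37 0 0 0 -0.0315 0.0055 0;-0.37 0 0 0 -0.0315 0.0055 0'
python3 - <<'E'
from h import *
s=bot.state();print(s["force"],s["torque"],s["q"]);go(*lev(-.37,.06))
c=imaging.read_camera("scene");a=cv2.resize(c["image"][150:230,200:300,::-1],(500,400),interpolation=cv2.INTER_CUBIC)
w=imaging.read_camera("wrist");b=cv2.resize(w["image"][120:220,215:290,::-1],(300,400),interpolation=cv2.INTER_CUBIC);cv2.imwrite("pics/s5.png",np.hstack([a,b]))
E
```

```text
t: 10.35
position: [0.4792, 0.0979, 0.2271]
tool_rot: [[-0.991, -0.12, -0.056], [-0.132, 0.923, 0.36], [0.008, 0.364, -0.931]]
force: [-1.3, 3.3, 0.1]
grip_width: 0.296
grasp_force: 30.0
[-1.34132822  3.27527034  0.10072748] [ 0.60607063  0.09169617 -0.01702836] [-0.17447623  0.19373364  0.13906237  1.97390404 -0.45708222  1.06812946
  1.90607432]
rows: [ 0.0029 -0.0084 -0.0004 -0.0025 -0.0008 -0.0012]
```

View pics/s5.png

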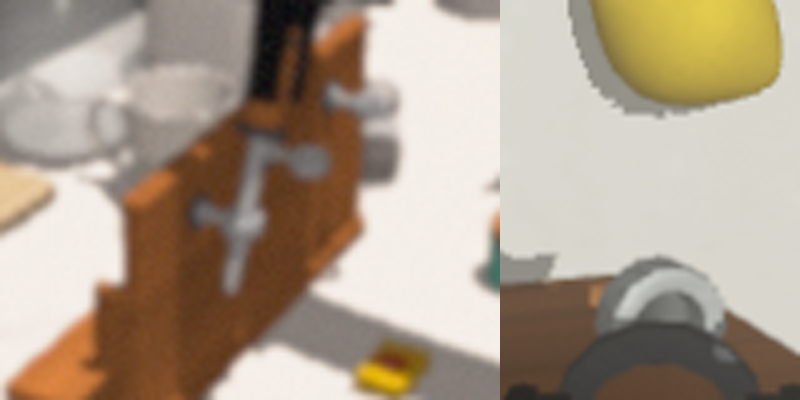

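The rod runs through the loop at about (245,222) and leans right. A small push more, then I level the rod within its play and draw it out.

```bash
python3 nudge.py '-0.02 0 0 0 -0.002 0.0005 0;-0.04 0 0 0 -0.0035 0.0005 0;-0.04 0 0 0 -0.0035 0.0005 0;-0.04 0 0 0 -0.0035 0.0005 0'
python3 - <<'E'
from h import *
s=bot.state();print(s["force"],s["torque"]);go(*lev(-.22,.06));go(*lev(-.22,.15))
E
```

```text
t: 10.85
position: [0.4797, 0.0943, 0.2256]
tool_rot: [[-0.992, -0.116, -0.059], [-0.13, 0.907, 0.4], [0.007, 0.404, -0.915]]
force: [-1.4, 5.5, 0.9]
grip_width: 0.293
grasp_force: 30.0
[-1.40832125  5.52882298  0.90444103] [1.4188815  0.26602552 0.05679159]
rows: [ 0.1962 -0.007  -0.0019 -0.0025  0.0156  0.0003]
rows: [ 0.1962 -0.007  -0.0019 -0.0019  0.0331 -0.0879]
```

```bash
python3 nudge.py '0.1 0 0 0 0.0075 0.0005 0;0.2 0 0 0 0.016 0.001 0;0.3 0 0 0 0.024 0.0025 0;0.3 0 0 0 0.024 0.0025 0;0.3 0 0 0 0.027 -0.007 0;0.3 0 0 0 0.0315 -0.0215 0;0.3 0 0 0 0.036 -0.036 0;0.3 0 0 0 0.0405 -0.0505 0;0.3 0 0 0 0.048 -0.074 0;0.3 0 0 0 0.06 -0.112 0;0.3 0 0 0 0.0715 -0.15 0;0.3 0 0 0 0.0715 -0.15 0;0.3 0 0 0 0.0715 -0.15 0'
python3 - <<'E'
from h import *
s=bot.state();print(s["force"],s["torque"],s["q"]);R=rackR(C,C-yL)
c=imaging.read_camera("scene");a=cv2.resize(c["image"][150:230,200:300,::-1],(500,400),interpolation=cv2.INTER_CUBIC)
w=imaging.read_camera("wrist");np.savez("pics/w6.npz",**w);b=cv2.resize(w["image"][120:220,215:290,::-1],(300,400),interpolation=cv2.INTER_CUBIC);cv2.imwrite("pics/s6.png",np.hstack([a,b]))
go([.4433,-.2995,.39],np.c_[-R[:,0],R[:,1],[0,0,-1]])
E
```

```text
t: 12.15
position: [0.4812, 0.0957, 0.392]
tool_rot: [[-0.992, -0.124, -0.018], [-0.125, 0.986, 0.111], [0.004, 0.112, -0.994]]
force: [0.2, 0.6, -2.7]
grip_width: 0.298
grasp_force: 30.0
[ 0.22757693  0.64508037 -2.73469851] [-0.13168867 -0.03778145 -0.02622268] [-0.34594391  0.04885982  0.14308347  1.70878056 -0.12157415  1.38149875
  1.51540849]
rows: [ 0.1123 -0.0086 -0.0031  0.0867 -0.3861 -0.0428]
```

View pics/s6.png

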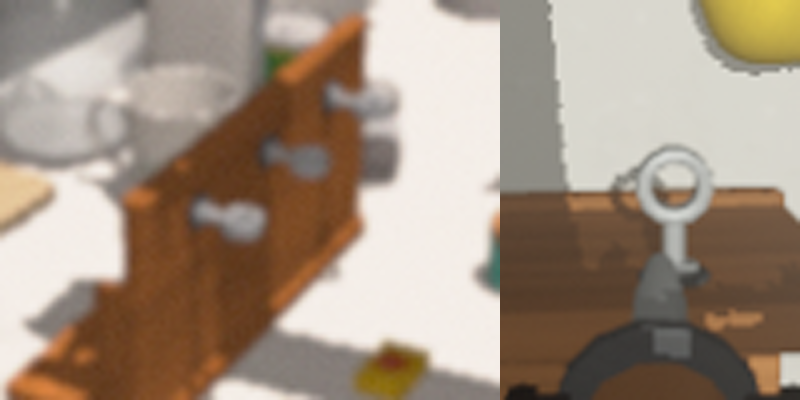

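The loop now lies flat like its neighbours, at about (243,222) in the scene crop and as a round ring at about (675,187) in the wrist crop. The rod is clear, so I carry the steel back.

```bash
python3 nudge.py '0 0 0 0.011 -0.048 -0.005 0;0.05 0 0 0.022 -0.096 -0.01 0;0.112 -0.0086 -0.003 0.033 -0.144 -0.016 0;0.112 -0.0086 -0.003 0.044 -0.193 -0.021 0;0.112 -0.0086 -0.003 0.055 -0.242 -0.027 0;0.112 -0.0086 -0.003 0.066 -0.29 -0.032 0;0.112 -0.0086 -0.003 0.077 -0.338 -0.037 0;0.112 -0.0086 -0.003 0.0867 -0.386 -0.0428 0;0.112 -0.0086 -0.003 0.0867 -0.386 -0.0428 0;0.112 -0.0086 -0.003 0.0867 -0.386 -0.0428 0;0.112 -0.0086 -0.003 0.0867 -0.386 -0.0428 0'
python3 - <<'E'
from h import *
R=rackR(C,C-yL);T=np.c_[-R[:,0],R[:,1],[0,0,-1]];go([.4433,-.2997,.1386],T);print(bot.state()["q"])
c=imaging.read_camera("scene");d=c["image"][105:205,260:360,::-1];a=cv2.resize(d,(500,500),interpolation=cv2.INTER_CUBIC)
w=imaging.read_camera("wrist");b=cv2.resize(w["image"][120:220,224:284,::-1],(300,500),interpolation=cv2.INTER_CUBIC);cv2.imwrite("pics/s7.png",np.hstack([a,b]))
P=[.4433,-.2997,.39-.0236];print("tip,bore scene",(proj(c,[*P[:2],P[2]-.105])-[260,105])*5,(proj(c,[.4433,-.2997,.115])-[260,105])*5,"wrist",(fish(w,[*P[:2],P[2]-.105])-[224,120])*5+[500,0],(fish(w,[.4433,-.2997,.115])-[224,120])*5+[500,0])
E
```

```text
t: 13.35
position: [0.4448, -0.2964, 0.3897]
tool_rot: [[-0.991, -0.133, 0.001], [-0.133, 0.991, 0.003], [-0.001, 0.003, -1.0]]
force: [0.3, 1.3, -0.4]
grip_width: 0.294
grasp_force: 30.0
rows: [ 0.003   0.0009  0.0041  0.0022 -0.0038  0.2511]
[ 0.06687933  0.13007761  0.5088198   1.63768851 -0.06719174  1.39176589
  2.28882383]
tip,bore scene [300.53866101 115.3611138 ] [282.4173169  287.78836613] wrist [633.04239029 301.61093502] [637.63831437 186.21646673]
```

View pics/s7.png

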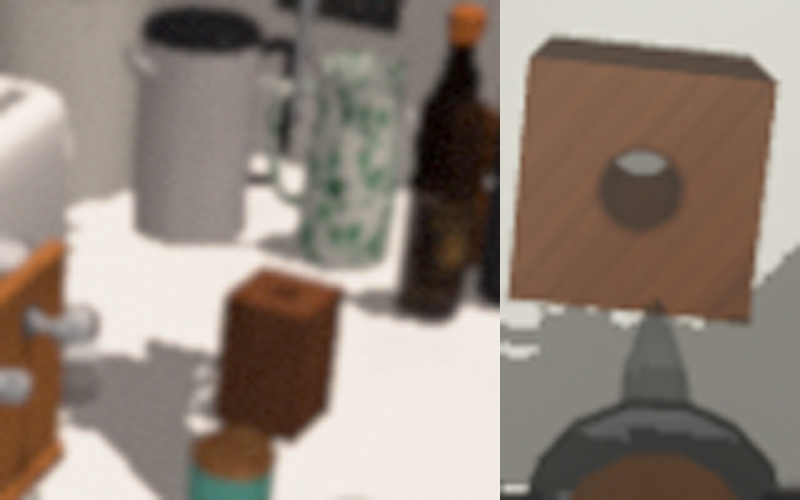

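The bore is at about (640,190), predicted (638,186). The tip at about (656,303) lies some 4 mm to the left, matching the 3.3 mm TCP error. I'll correct that and lower it.

```bash
python3 nudge.py '0.003 0 0 0.002 -0.004 0.04 0;0.003 0 0 0.002 -0.004 0.08 0;0.003 0 0 0.002 -0.004 0.11 0;0.003 0 0 0.002 -0.004 0.13 0;0.003 0 0 0.002 -0.004 0.13 0;0.003 0 0 0.002 -0.004 0.15 0;0.003 0 0 0.002 -0.004 0.17 0;0.003 0 0 0.002 -0.004 0.19 0;0.003 0 0 0.002 -0.004 0.21 0;0.003 0 0 0.002 -0.004 0.23 0;0.003 0 0 0.002 -0.004 0.24 0;0.003 0 0 0.002 -0.004 0.246 0;0.003 0 0 0.002 -0.004 0.249 0;0.003 0 0 0.002 -0.004 0.249 0;0.003 0 0 0.002 -0.004 0.249 0'
```

```text
t: 14.95
position: [0.4444, -0.3021, 0.1427]
tool_rot: [[-0.991, -0.132, 0.004], [-0.132, 0.991, -0.002], [-0.004, -0.003, -1.0]]
force: [0.4, 0.2, -0.7]
grip_width: 0.292
grasp_force: 30.0
```

```bash
python3 nudge.py '0 0 0 0 0 0.001 0;0 0 0 0 0 0.002 0;0 0 0 0 0 0.003 0;0 0 0 0 0 0.003 0;0 0 0 0 0 0.003 0'
```

```text
t: 15.45
position: [0.4441, -0.3018, 0.1392]
tool_rot: [[-0.991, -0.132, 0.003], [-0.132, 0.991, -0.002], [-0.003, -0.002, -1.0]]
force: [0.2, 0.2, 2.2]
grip_width: 0.291
grasp_force: 30.0
```

Light contact shows as +2 N. I release and lift clear.

```bash
python3 nudge.py '0 0 0 0 0 0 0.5;0 0 0 0 0 0 1;0 0 0 0 0 0 1;0 0 0 0 0 0 1;0 0 0 0 0 0 1;0 0 0 0 0 0 1;0 0 0 0 0 0 1;0 0 0 0 0 0 1;0 0 0 0 0 -0.03 1;0 0 0 0 0 -0.08 1;0 0 0 0 0 -0.13 1;0 0 0 0 0 -0.18 1;0 0 0 0 0 -0.2 1;0 0 0 0 0 -0.2 1;0 0 0 0 0 -0.2 1'
python3 - <<'E'
from h import *
c=imaging.read_camera("wrist");hsv=cv2.cvtColor(c["image"],cv2.COLOR_RGB2HSV);roi=np.zeros(hsv.shape[:2],bool);roi[150:205,225:285]=1
m=(roi&(hsv[...,2]>140)&(hsv[...,1]>90)).astype(np.uint8)
n,l,st,ce=cv2.connectedComponentsWithStats(m);i=1+np.argmax(st[1:,4]);o,e=fray(c,*ce[i]);print(st[i],o+e*(.187-o[2])/e[2])
d=imaging.read_camera("scene");a=cv2.resize(d["image"][130:250,200:350,::-1],(500,400),interpolation=cv2.INTER_CUBIC)
b=cv2.resize(c["image"][120:220,215:290,::-1],(300,400),interpolation=cv2.INTER_CUBIC);cv2.imwrite("pics/s8.png",np.hstack([a,b]))
E
```

```text
t: 16.95
position: [0.4431, -0.3011, 0.3385]
tool_rot: [[-0.991, -0.132, 0.003], [-0.132, 0.991, -0.001], [-0.003, -0.001, -1.0]]
force: [-0.1, 0.8, -0.1]
grip_width: 1.003
grasp_force: 0.0
[243 170  22  21 357] [ 0.44607556 -0.30180357  0.187     ]
```

View pics/s8.png

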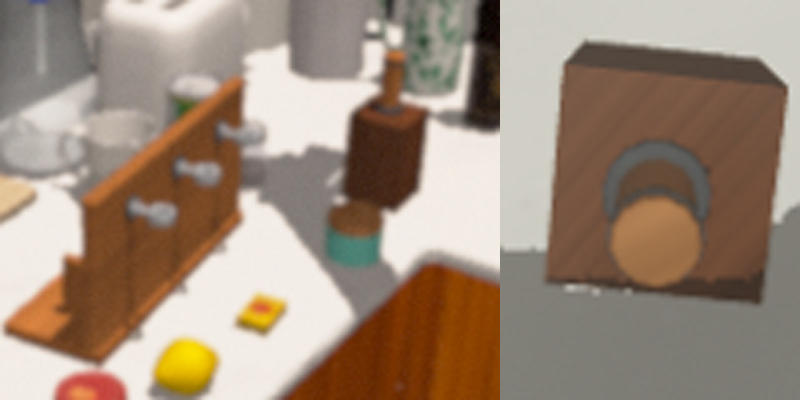

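The steel stands upright in its stand, guard on the wood at about (395,103) in the scene crop. Its handle is 3.5 mm from where it started, within the 9 mm allowed. The three loops match, the bystanders look unmoved, and the gripper is clear.

```bash
python3 -c "
from plant import bot, imaging
print(bot.sign_off())"
```

```text
the job is handed in; nothing more can be done
None
```

I screwed the slack eye (the leftmost) in until its loop looked flat like the other two, put the steel back upright in its stand, saw nothing else moved in the last picture, and handed the job in at about 17 s; the sign-off returned no verdict.

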